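# Clamp a glued-up blank in the ratchet bench press

### The arm

A 7-joint arm with a two-finger parallel gripper is mounted at the origin on the work surface. World frame = base frame: x ahead of the robot, y to its left, z up, the work surface at z = 0. Lengths are in m, angles in rad, forces in N, time in s.
With the tool pointing down it reaches from about 0.425 to 0.925 m from the base axis. Payload 6.8 kg.
Tool frame: the origin (TCP) lies on the front face of the gripper's body, between the roots of the fingers; the fingertips stand 73 mm ahead of it and the grasp point (between the pads) lies 54 mm ahead of it (env.nose_length is the distance from the TCP to the fingertips, in m); z points along the fingers, y is the direction in which the jaws open and shut (so a half turn about z gives the same grasp; the last joint's range is limited). The gripper opens to 85 mm and grips with 20 to 120 N. Pads are 22 mm wide; open, the fingers measure 114 mm over their backs; the gripper's body (76 mm by 85 mm) begins 54 mm behind the grasp point. The pads swing forward as they close: fully open they stand 13 mm farther back than shut.
Start: joints at [1.094, 0.477, 0.022, 1.555, -0.011, 1.109, -0.083], TCP at [0.243, -0.63, 0.304] pointing down, gripper open.
Joint ranges: [-2.96, 2.96], [-0.34, 2.1], [-1.41, 1.46], [0.24, 2.44], [-1.37, 4.51], [0.17, 1.92], [-2.96, 2.96]. Speed limits (rad/s): [2.39, 2.39, 3.14, 3.14, 3.14, 3.14, 3.14].

### API

Orientations are given as a unit quaternion [w, x, y, z].
In Python, from cell import env, kin, camera, calibration, job gives the robot as it stands. The module is installed in compiled form; this text tells all that it offers. Calls block until the motion is done:
- env.reach(position, orientation): joint-space move of the TCP to a pose.
- env.movel(position, velocity=0.15, rot=None, stop_force=None): straight line of the TCP; rot=None keeps the orientation; velocity is the mean speed in m/s. With stop_force (N) it stops when the force on the tool has changed by that much, and returns True; else False.
- env.goto_joints(angles): joint-space move.
- env.grip(opening, f_grip=None): finger opening in m; f_grip is the grip in N (None keeps the last); returns when the fingers have stopped.
- env.dwell(seconds).
- kin.inverse_kinematics(position, orientation): joint angles nearest the present ones, or None.
- env.get_state(): the state.
- camera(name): name is "scene" or "top" or "wrist"; returns (picture, depth): 480x640x3 uint8, blue, green, red; 480x640 float32, m along the optical axis (not along the pixel's ray), 0 where there is no reading.
- calibration(name): a dict with "fx", "fy", "cx", "cy" (pixels), "rvec" (rotation vector, rad) and "tvec" (3), from world to camera coordinates, as OpenCV has them. Camera axes: x right, y down, z forward; pixel columns grow to the right and rows downward; lengths in m; the calibration is good to about 2 mm. A picture is of the moment at which its call begins: read the wrist's pose just before it. calibration takes no time and is no camera call; for the wrist camera it gives the pose at the moment of the call.
A pose or a line that the arm cannot do raises env.PlanningError and nothing moves.
- job.job_done(): hands the job in, once; it reports no verdict.
The state is a dict: "time": time; "qpos": joint angles; "joint_velocities": joint speeds; "joint_torque": joint torques, N m; "tcp_pos": TCP position; "orientation": TCP orientation; "force": force on the tool from outside, world axes, zero at the start; "torque": the same for the moment, N m; "opening": finger opening in m.
Only numpy, scipy, OpenCV 4.12 (cv2) and the standard library are available. Lean on these libraries where they do the work, as an engineer would, in place of code of your own. Each camera call takes 0.05 s, during which the arm holds its last target. There are 200 camera calls.

### The job

Clamp the glued-up wooden blank in the small bench press: flip the ratchet's weighted toggle over to the tightening side, then swing the knobbed handle gently back and forth until the round foot has come down and bears firmly on the blank. Stop as soon as the handle has clearly stiffened, without forcing the handle or crushing the wood, then let go; leave the toggle on the tightening side and the things around the press where they stand.

Things in the scene. Friction and masses are not known exactly. Their poses are not given: they have to be found in the camera images.
- press: Bench press, fixed: base 170 x 190 mm, two columns at y +-72, grey crossbeam (top 148 mm up) carrying a toothed nut wheel 74 mm across (18 teeth, tops 171 mm up). Origin: on the desk, on the vertical axis of nut, handle and foot; z up, -x towards the handle's mid position. Nut turned clockwise from above lowers the foot 4.8 mm per rad and stays where left.
- handle (a joint): Handle swing, rad: 0 along -x of the press, growing CLOCKWISE from above (tightening); hard stops at +-0.65. At value h it points along (press yaw + pi - h). Stays where left. One way it drives the nut after up to 0.4 rad idle, the other it clicks over the teeth, so several strokes are needed.
- knob (a point): Middle of the black upright round knob on the handle's end (22 mm diameter, fixed to the handle, from 186 to 241 mm above the desk; this point 215 mm up), 140 mm from the press axis. Sideways force felt here: about 1 N clicking back, 4 to 5 N driving with the foot in the air, then 1 N more per 29 N of foot force (some 23 N per further rad). The steel bar below is 18 mm wide.
- pawl (a joint): Lean of the reversing toggle, rad, -0.49 to 0.49, 0 upright: positive = tightening side (clockwise swings drive the nut clockwise), negative = loosening side, where it starts. A weighted see-saw: past upright it falls over by itself and rests at 0.2 to 0.49, tip on or between teeth. Flipping needs under 1 N; pushing on after it has fallen shoves the handle.
- toggle (a point): Centre of the dark 20 mm ball atop the toggle, on an 8 mm rod 55 mm from its pivot. The handle carries the pivot on the far side of the axis from the knob: 31 mm from the axis along (press yaw - h), 190 mm up. The ball swings sideways, square to the handle; tightening is towards (press yaw - h - pi/2). Hub below: 189 mm high, pivot bracket 201 mm.
- foot: Round steel pressing foot, 52 mm across, 12 mm thick, on a 16 mm screw below the crossbeam. Origin: centre of its flat underside, on the press axis; at the start 63 mm above the desk. It moves straight up and down only, driven by the nut.
- blank: Loose wooden blank of two glued layers (dark below, light above), 56 x 56 x 22 mm, 60 g, lying on the steel bed plate under the foot. Origin: centre of its underside. Its top is 7 to 13 mm below the foot at the start. The foot holds it firmly from 20 N on; the wood is crushed above 400 N.
- spool: Bystander: white plastic spool, 52 mm across, 50 mm high. Origin: centre of its underside.
- mug: Bystander: white mug, 76 mm across, 85 mm high, with a handle. Origin: centre of its underside.
- glue: Bystander: small clear glue bottle, 36 mm across, 85 mm high. Origin: centre of its underside.
- tray: Bystander: clear divided bead tray 100 x 140 x 30 mm. Origin: centre of its underside.
Things that resemble listed ones, but are neither listed nor needed, are in the scene too. There is more than one size of the blank; the job needs the middle-sized.

How it is judged:
On the way, in this order (a step that is already met when the one before it is completed fails the run):
1. the toggle has been flipped to the tightening side, with the foot still off the blank (value of joint pawl above 0.12 rad and contact force between foot and blank below 0.5 N), for 0.2 s.
2. the foot has come down onto the blank (contact force between foot and blank above 2 N), for 0.1 s.
At the end, for the whole second after the job is handed in: The foot presses on the blank with 20 to 400 N, the blank's centre within 15 mm of the foot's axis, the toggle leaning to the tightening side (pawl joint above 0.12 rad), the handle released and at rest (under 0.05 rad/s) (contact force between foot and blank between 20 and 400 N and value of joint pawl above 0.12 rad and horizontal distance between foot and blank below 0.015 m and velocity of joint handle between -0.05 and 0.05 rad/s and contact force between the fingers and press below 0.1 N); the robot touches nothing.
It fails at once if the blank is crushed (foot presses on it with more than 400 N) (contact force between foot and blank above 400 N).
It fails at once if the press or its handle is forced (the fingers push on the press with more than 30 N) (contact force between the fingers and press above 30 N).
It fails at once if a bystander (spool, mug, glue bottle or tray) is disturbed (moved more than 30 mm) (distance of any of spool, mug, glue, tray from where it was at the start of the episode above 0.03 m).
It also fails if it takes over 72 s, if anything falls off the work surface, if the arm or the gripper's body presses on something with over 40 N, if the wrist force passes 120 N, or if a joint passes its speed limit or range.

## Working session

There is one attempt and no reset: what is moved stays moved. The work goes in short steps, each a Python script; the robot and the scene stay as the last script left them, time stands still between calls to the robot, and variables do not carry over. Pictures are saved under pics/ and viewed, about 8 in all and at most 12, crops included, and the job is handed in when it is done.

```bash
mkdir -p pics; cat > h.py <<'E'
import numpy as np, cv2
from cell import env, kin, camera, calibration, job
def cal(n):
    c=calibration(n); R=cv2.Rodrigues(np.array(c["rvec"],float))[0]; t=np.array(c["tvec"],float).ravel()
    return c,R,t
def ray(n,u,v,z,C=None):
    c,R,t=C or cal(n); d=R.T@np.array([(u-c["cx"])/c["fx"],(v-c["cy"])/c["fy"],1]); o=-R.T@t
    return o+d*(z-o[2])/d[2]
def cloud(n,dep,C=None):
    c,R,t=C or cal(n); v,u=np.mgrid[:480,:640]
    P=np.stack([(u-c["cx"])/c["fx"]*dep,(v-c["cy"])/c["fy"]*dep,dep],-1)
    return (P-t)@R
def proj(n,p,C=None):
    c,R,t=C or cal(n); q=R@np.array(p)+t; return c["cx"]+c["fx"]*q[0]/q[2],c["cy"]+c["fy"]*q[1]/q[2]
E
python3 - <<'E'
from h import *
for n in("scene","top"):
    im,d=camera(n); cv2.imwrite(f"pics/{n}0.png",im); np.save(n+".npy",d)
    c,R,t=cal(n); print(n,-R.T@t,R[2],c["fx"])
s=env.get_state();print(s["time"],s["tcp_pos"],s["orientation"],s["force"],s["opening"])
E
```

```text
scene [ 1.52603424 -0.10442533  0.7116467 ] [-0.84989892  0.13820706 -0.50849842] 529.5667096889313
top [0.48474202 0.02518787 1.05429335] [ 0.15022274  0.03021966 -0.98819022] 465.96582290809226
0.1 [ 0.24318627 -0.62924039  0.30302868] [-7.85129607e-04  9.83044559e-01  1.83365032e-01 -2.07933989e-04] [ 0.71512816 -0.25059029 -0.64318925] 0.08564509601740841
```

View pics/scene0.png

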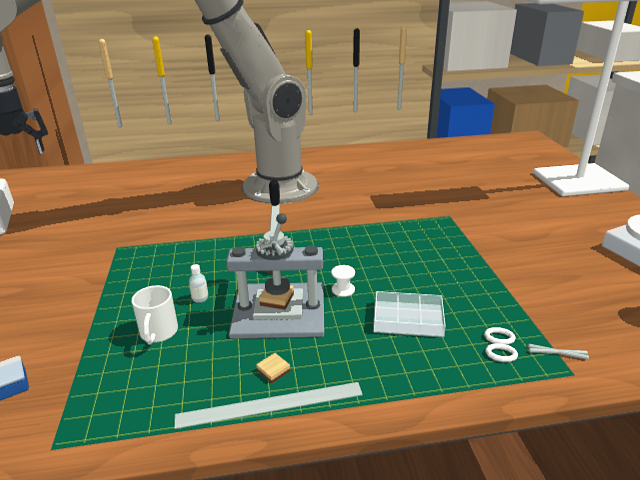

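View pics/top0.png

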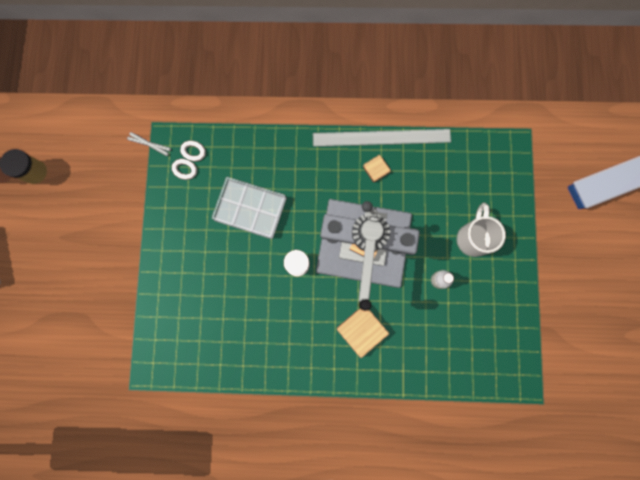

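Scene view: press at (277,290), with its knob at (274,190) and the toggle ball at (282,218). In the top view the nut is at (371,232), the knob at (365,305) and the ball at about (368,207). Blank candidates are the one under the foot (scene 277,297), a large one in front of the press (top 362,332) and a small one behind it (top 376,168). The mid-size one under the foot fits the description. For the toggle I want the ball at top (368,207), not the column caps at (335,227)/(408,240). I'll measure these and check in a crop.

```bash
python3 - <<'E'
from h import *
im=cv2.imread("pics/top0.png"); d=np.load("top.npy"); C=cal("top"); P=cloud("top",d,C)
for n,(u,v) in dict(capL=(335,227),capR=(408,240),beam=(350,219),hub=(371,232),knob=(365,304),ball=(368,207),bigblank=(362,332),glue=(447,279),spool=(296,263)).items():
    q=P[v-1:v+2,u-1:u+2].reshape(-1,3); print(n,np.median(q,0).round(4))
# caps & knob & ball : dark blobs
g=im.max(2); m=((g<75)).astype(np.uint8); 
nn,l,st,ce=cv2.connectedComponentsWithStats(m)
for i in range(1,nn):
    u,v=ce[i]
    if 320<u<425 and 195<v<320 and st[i,4]>15:
        z=np.median(P[l==i][:,2]); print("blob",ce[i].round(1),st[i],"z",z.round(3), ray("top",u,v,z,C).round(4))
ims=cv2.imread("pics/scene0.png");ds=np.load("scene.npy");S=cal("scene");Q=cloud("scene",ds,S)
for n,(u,v) in dict(capL=(239,251),capR=(311,251),ball=(282,218),knob=(274,190),foot=(277,288),blank=(277,297)).items():
    q=Q[v-1:v+2,u-1:u+2].reshape(-1,3); print("scene",n,np.median(q,0).round(4))
a=cv2.resize(im[190:350,310:430],None,fx=3.3,fy=3.3,interpolation=cv2.INTER_CUBIC)
b=cv2.resize(ims[170:345,215:340],None,fx=3.2,fy=3.2,interpolation=cv2.INTER_CUBIC)
h=max(a.shape[0],b.shape[0]); z=lambda x:cv2.copyMakeBorder(x,0,h-x.shape[0],0,0,0)
cv2.imwrite("pics/crop1.png",cv2.hconcat([z(a),z(b)]));print(a.shape)
E
```

```text
capL [0.6363 0.0067 0.1567]
capR [ 0.6142 -0.1349  0.1568]
beam [ 0.6543 -0.0247  0.1473]
hub [ 0.6227 -0.0601  0.1902]
knob [ 0.4889 -0.0461  0.2421]
ball [ 0.6571 -0.0483  0.2518]
bigblank [ 0.4304 -0.0586  0.0315]
glue [ 0.5456 -0.2273  0.085 ]
spool [0.5733 0.087  0.0496]
blob [369.9 206.9] [368 203   4   8  19] z 0.25 [ 0.6578 -0.052   0.2496]
blob [421.  230.2] [417 228   7   6  29] z 0.001 [ 0.66   -0.192   0.0013]
blob [381.6 237.3] [377 233  11  10  19] z 0.165 [ 0.617  -0.0829  0.1653]
blob [420.3 247. ] [415 237   9  19 111] z 0.002 [ 0.6213 -0.1903  0.0017]
blob [418.6 267.5] [415 258   8  20 127] z 0.001 [ 0.5749 -0.1862  0.0013]
blob [416.4 289.9] [413 281   8  19 122] z 0.002 [ 0.5245 -0.181   0.0017]
blob [367.  305.9] [359 300  19  17 133] z 0.24 [ 0.4857 -0.0497  0.24  ]
blob [418.3 305.3] [412 304  12   4  35] z 0.001 [ 0.4908 -0.1852  0.0014]
scene capL [ 0.6231 -0.1307  0.1579]
scene capR [0.6501 0.0091 0.1577]
scene ball [ 0.6704 -0.0454  0.2482]
scene knob [ 0.4981 -0.0468  0.2244]
scene foot [ 0.6494 -0.0626  0.0774]
scene blank [ 0.6447 -0.0638  0.0511]
(528, 396, 3)
```

View pics/crop1.png

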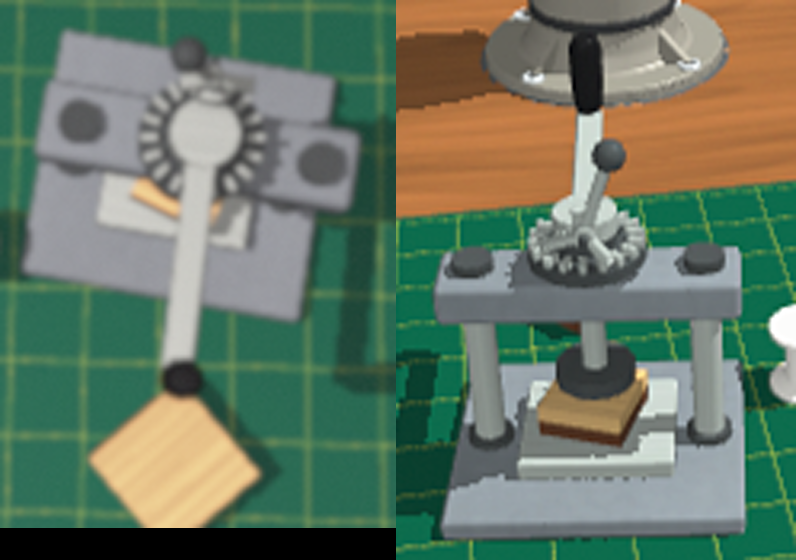

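The crop confirms it: the blank between foot and bed is the mid-size one (dark below, light above). The toggle leans to +y, the loosening side. The axis is about (0.626,-0.063), yaw about -0.16 and h about -0.03. Knob radius comes out at 139 mm against 140 given, and cap height at 157 mm. Next I'll flip the toggle with closed fingers.

```bash
cat >> h.py <<'E'
A=np.array([0.626,-0.063]); YAW=-0.16
def q(th): return [0,np.cos(th/2),np.sin(th/2),0]
def ik(p,th): return kin.inverse_kinematics(list(p),q(th))
E
python3 - <<'E'
from h import *
C=cal("top")
k=ray("top",365.1,304.8,.241,C); b=ray("top",367.3,206.4,.25,C); hub=ray("top",371.8,230.3,.189,C)
print("knob",k,"ball",b,"hub",hub,"caps",ray("top",334.5,226.7,.157,C),ray("top",407.6,239.4,.157,C))
a=np.arctan2(*(A-k[:2])[::-1]); r=np.array([np.cos(a),np.sin(a)]); l=np.array([-r[1],r[0]])
piv=A+.031*r; print("dir",a,"r",np.linalg.norm(A-k[:2]),"ball lateral",(b[:2]-piv)@l,"radial",(b[:2]-A)@r)
for th in (a-np.pi/2,a+np.pi/2):
    print(th,ik([*(piv+.06*l),.40],th))
for h in(-.58,0,.58):
  for o in(0,np.pi):
    al=YAW-h; p=A-.14*np.array([np.cos(al),np.sin(al)]); s=ik([*p,.27],al+o); print(h,o,p,s if s is None else np.round(s,2))
E
```

```text
knob [ 0.48755738 -0.04622209  0.241     ] ball [ 0.65858531 -0.04728733  0.25      ] hub [ 0.62621975 -0.06169771  0.189     ] caps [0.63676001 0.00767496 0.157     ] [ 0.61533727 -0.13410813  0.157     ]
dir -0.12060224553967729 r 0.13945557779740395 ball lateral 0.019518883539170504 radial 0.03045822979544201
-1.691398572334574 [ 0.63800773  0.65175072 -1.18544813  1.40887883  0.60013318  1.47379083
  2.49379963]
1.4501940812552192 [ 0.31730668  0.45334676 -0.58236761  1.43146988  0.25059141  1.3311186
 -0.3985278 ]
-0.58 0 [ 0.49816755 -0.12008646] [ 0.39  0.27 -0.32  1.96  0.11  0.93 -1.14]
-0.58 3.141592653589793 [ 0.49816755 -0.12008646] [ 1.04  0.5  -1.18  1.92  0.53  1.08  1.63]
0 0 [ 0.48778818 -0.04069545] [ 0.26  0.23 -0.35  2.01  0.1   0.92 -1.87]
0 3.141592653589793 [ 0.48778818 -0.04069545] [ 0.61  0.3  -0.77  1.98  0.26  0.95  1.13]
0.58 0 [0.5226144  0.03140031] [ 0.09  0.29 -0.32  1.93  0.11  0.94 -2.59]
0.58 3.141592653589793 [0.5226144  0.03140031] [ 0.42  0.35 -0.73  1.91  0.28  0.98  0.39]
```

```bash
python3 - <<'E'
from h import *
a=-0.1206; r=np.array([np.cos(a),np.sin(a)]); l=np.array([-r[1],r[0]]); piv=A+.031*r; th=a+np.pi/2
P=lambda lat,z:[*(piv+lat*l),z]
env.grip(0.0)
env.reach(P(.062,.40),q(th)); env.movel(P(.062,.299))
f0=np.array(env.get_state()["force"])
for lat in (.035,.025,.018,.012):
    s=env.movel(P(lat,.299),velocity=.06,stop_force=6); f=np.array(env.get_state()["force"])-f0
    print(lat,s,f.round(2))
    if s: break
env.dwell(.4)
im,d=camera("scene"); cv2.imwrite("pics/s1.png",cv2.resize(im[150:345,200:340],None,fx=3,fy=3))
env.movel(P(.062,.299)); env.movel(P(.062,.36))
im,d=camera("scene"); cv2.imwrite("pics/s2.png",cv2.hconcat([cv2.imread("pics/s1.png")[:525],cv2.resize(im[170:345,215:340],None,fx=3,fy=3)]))
s=env.get_state(); print(s["time"],s["opening"])
E
```

```text
0.035 False [-0.48  0.49 -1.41]
0.025 False [-0.98 -0.03 -1.62]
0.018 False [ 0.49 -0.37 -1.56]
0.012 False [-0.96  0.4  -1.37]
7.35 -7.972325501264213e-05
```

View pics/s2.png

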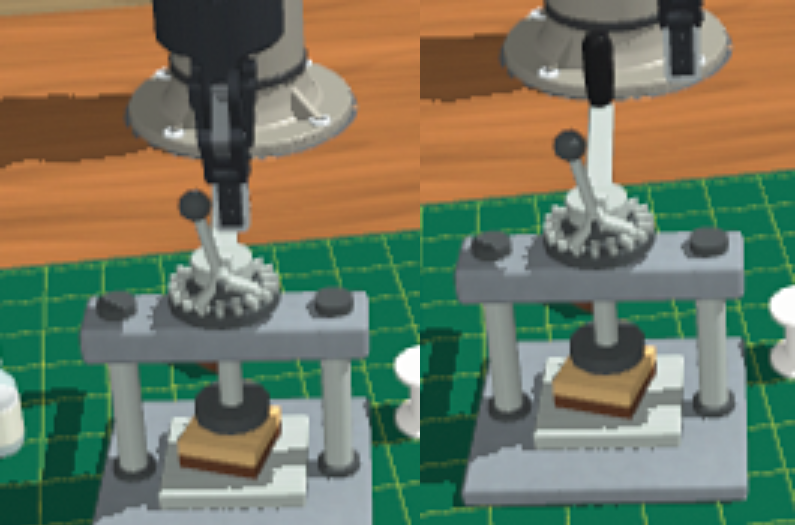

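The toggle now leans left (-y, tightening side; ball at crop (568,145)), and the foot is still clear. Next I'll straddle the knob and make the first stroke, logging force.

```bash
cat >> h.py <<'E'
Z=0.272
def pose(h,z=Z):
    al=YAW-h; return [*(A-.14*np.array([np.cos(al),np.sin(al)])),z], q(al+np.pi)
def tang(h): al=YAW-h; return np.array([-np.sin(al),np.cos(al),0])
def meas(n=8):
    F=[]
    for _ in range(n): env.dwell(.02); F.append(env.get_state()["force"])
    return np.mean(F,0)
def to(h,v=.1,sf=None):
    p,o=pose(h); return env.movel(p,velocity=v,rot=o,stop_force=sf)
E
python3 - <<'E'
from h import *
h=-.04
env.grip(.045)
p,o=pose(h,.36); env.reach(p,o)
im,d=camera("wrist"); cv2.imwrite("pics/w1.png",im)
env.movel(pose(h)[0],stop_force=8)
f0=meas(); print("f0",f0.round(2),"t",env.get_state()["time"],env.get_state()["tcp_pos"])
for h in (-.2,-.4,-.6):
    s=to(h,sf=12); print(h,s,round(float((meas(4)-f0)@tang(h)),2))
for h in np.arange(-.5,.61,.1):
    s=to(h,v=.08,sf=14); print(round(h,2),s,round(float(-(meas(5)-f0)@tang(h)),2))
    if s: break
print(env.get_state()["time"])
im2,d=camera("scene"); im2=cv2.resize(im2[150:345,180:340],None,fx=2,fy=2); 
cv2.imwrite("pics/v3.png",cv2.hconcat([cv2.resize(im,(464,348)),cv2.copyMakeBorder(im2,0,0,0,0,0)[:348]]))
E
```

```text
f0 [ 0.29 -0.16 -0.28] t 10.225 [ 0.48772494 -0.04611744  0.27310221]
-0.2 False 0.52
-0.4 False 0.33
-0.6 False 0.7
-0.5 False -0.14
-0.4 False 0.01
-0.3 False 0.36
-0.2 False -0.15
-0.1 False -0.14
-0.0 False 1.5
0.1 False 2.1
0.2 False 1.65
0.3 False 2.01
0.4 False 1.65
0.5 False 2.09
0.6 False 1.68
16.5667
```

View pics/v3.png

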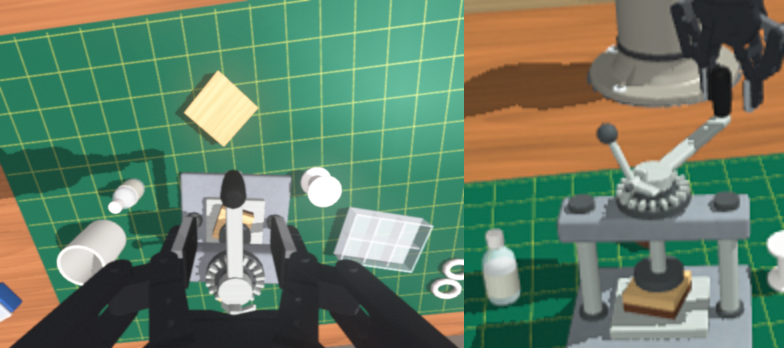

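The wrist view shows the knob centred between the fingers. In the scene view the handle has swung and the foot has come lower, with a small gap still visible. On to the next strokes, with a stiffening check.

```bash
cat >> h.py <<'E'
def stroke(hend=.66,sf=6,thr=3.6,step=.08):
    for h in (.3,-.1,-.4,-.66): to(h,v=.2,sf=15)
    to(-.6); f0=meas(8)
    for h in np.append(np.arange(-.4,hend-.02,step),hend):
        s=to(h,v=.08,sf=sf); f=env.get_state()["force"]; m=float(-(meas(5)-f0)@tang(h))
        print(round(h,2),s,"now",round(float(-(np.array(f)-f0)@tang(h)),1),"res",round(m,2))
        if s or m>thr: print("STOP"); return h
    return None
E
python3 - <<'E'
from h import *
print(stroke()); print(env.get_state()["time"])
im2,d=camera("scene"); cv2.imwrite("pics/s4.png",im2)
E
```

```text
-0.4 False now 0.2 res 0.26
-0.32 False now -0.4 res 0.08
-0.24 False now -0.2 res 0.04
-0.16 False now 0.2 res -0.1
-0.08 False now 1.1 res 1.45
0.0 False now 3.0 res 1.8
0.08 False now 2.6 res 2.14
0.16 False now 2.5 res 2.05
0.24 False now 2.5 res 2.13
0.32 False now 2.0 res 2.08
0.4 False now 2.0 res 2.0
0.48 False now 1.6 res 1.89
0.56 False now 2.1 res 2.04
0.66 True now 0.5 res 0.37
STOP
0.66
24.2333
```

```bash
python3 - <<'E'
from h import *
print(env.get_state()["tcp_pos"],pose(.66)[0],pose(.56)[0],(meas()).round(2))
im=cv2.imread("pics/s4.png"); cv2.imwrite("pics/s4c.png",cv2.resize(im[170:340,215:345],None,fx=3.5,fy=3.5,interpolation=cv2.INTER_CUBIC))
E
```

```text
[0.52483073 0.03349739 0.27042247] [np.float64(0.5304890309797341), np.float64(0.03936041616176543), 0.272] [np.float64(0.5207471979202747), np.float64(0.029313854076006257), 0.272] [-0.21 -0.2  -0.37]
```

View pics/s4c.png

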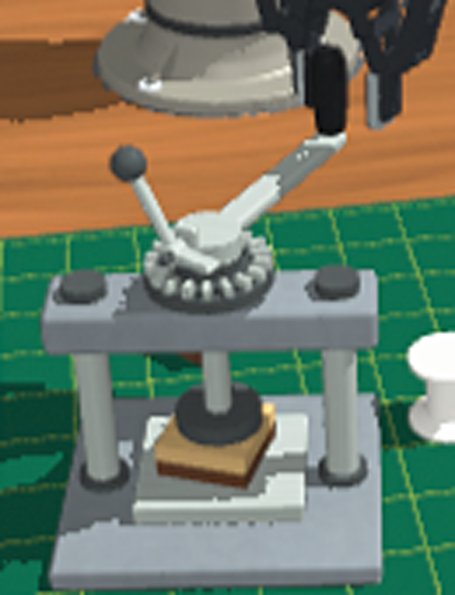

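```bash
python3 - <<'E'
from h import *
def ft(d,tag):
    P=cloud("scene",d); im=None
    rr=np.hypot(P[...,0]-A[0],P[...,1]-A[1]); m=(rr<.03)&(P[...,2]>.03)&(P[...,2]<.1)
    zs=P[m][:,2]; h,e=np.histogram(zs,bins=np.arange(.03,.1,.003)); print(tag,[(round(float(b),3),int(x)) for b,x in zip(e,h)])
ft(np.load("scene.npy"),"start"); im,d=camera("scene"); ft(d,"now")
g0=cv2.imread("pics/scene0.png").max(2);g1=im.max(2)
for v in range(268,306): print(v,g0[v,268:284:5],g1[v,268:284:5])
E
```

```text
start [(0.03, 32), (0.033, 19), (0.036, 26), (0.039, 25), (0.042, 20), (0.045, 26), (0.048, 48), (0.051, 120), (0.054, 7), (0.057, 0), (0.06, 0), (0.063, 14), (0.066, 20), (0.069, 29), (0.072, 42), (0.075, 196), (0.078, 32), (0.081, 8), (0.084, 9), (0.087, 11), (0.09, 11), (0.093, 6), (0.096, 11)]
now [(0.03, 26), (0.033, 20), (0.036, 21), (0.039, 21), (0.042, 25), (0.045, 21), (0.048, 41), (0.051, 77), (0.054, 6), (0.057, 9), (0.06, 30), (0.063, 27), (0.066, 48), (0.069, 196), (0.072, 20), (0.075, 9), (0.078, 11), (0.081, 8), (0.084, 10), (0.087, 7), (0.09, 13), (0.093, 8), (0.096, 9)]
268 [118 117 118 120] [122 121 123 123]
269 [119 113 111 112] [122 117 114 116]
270 [ 87 119 114 107] [ 89 123 117 111]
271 [ 79 134 131 109] [ 83 139 135 113]
272 [ 54 139 136 109] [ 57 144 140 112]
273 [ 62 139 134 109] [ 64 143 139 112]
274 [ 61 135 136 108] [ 62 140 140 112]
275 [ 99 134 136 108] [101 138 140 110]
276 [109 134 137 119] [112 136 141 134]
277 [147 125 138 106] [149 146 141 122]
278 [113 117 139  72] [131 135 143 112]
279 [ 59 112 139  54] [111 122 143 104]
280 [ 53 101 139  55] [113
[... 253 characters left out ...]
 55 55 56] [ 57  58 121  57]
288 [55 55 55 55] [56 55 73 57]
289 [57 53 53 58] [56 57 54 56]
290 [59 61 61 60] [55 57 57 57]
291 [60 63 63 61] [58 57 57 61]
292 [64 62 63 59] [60 60 59 63]
293 [132  62  63  89] [60 64 63 63]
294 [154  69  71 139] [59 65 64 63]
295 [150 136 142 150] [106  64  65  60]
296 [149 152 157 155] [149  62  64  98]
297 [151 151 150 155] [157 112  93 149]
298 [160 151 151 148] [165 151 145 154]
299 [169 161 152 150] [174 166 157 155]
300 [171 169 165 155] [176 174 171 160]
301 [173 171 172 169] [179 176 177 174]
302 [160 174 172 174] [164 179 178 179]
303 [105 145 176 174] [109 151 181 179]
304 [ 74  95 131 178] [ 76  97 135 183]
305 [ 75  73  83 132] [ 78  76  85 136]
```

Foot top went from about .076 to .070, so the foot is down about 6 mm. Underside is about .058 and the blank top about .053, so roughly 4 mm (0.8 rad) remains. The last stop came from the stroke end, not the blank. One more stroke can't crush it even if contact comes early.

```bash
python3 - <<'E'
from h import *
print(stroke(hend=.56,sf=10,thr=4.5)); print(env.get_state()["time"])
im,d=camera("scene"); cv2.imwrite("pics/s5.png",im); np.save("s5.npy",d)
P=cloud("scene",d); rr=np.hypot(P[...,0]-A[0],P[...,1]-A[1]); m=(rr<.03)&(P[...,2]>.056)&(P[...,2]<.08)
h,e=np.histogram(P[m][:,2],bins=np.arange(.056,.08,.001)); print([(round(float(b),3),int(x)) for b,x in zip(e,h)])
d0=np.load("scene.npy");P=cloud("scene",d0); m=(rr<.03)&(P[...,2]>.056)&(P[...,2]<.085)
h,e=np.histogram(P[m][:,2],bins=np.arange(.066,.085,.001)); print([(round(float(b),3),int(x)) for b,x in zip(e,h)])
E
```

```text
-0.4 False now -0.1 res 0.11
-0.32 False now -0.7 res -0.29
-0.24 False now 0.1 res -0.56
-0.16 False now -0.0 res -0.35
-0.08 False now 0.4 res 0.32
0.0 False now 0.9 res 1.67
0.08 False now 1.7 res 1.53
0.16 False now 1.7 res 1.19
0.24 False now 1.9 res 1.91
0.32 False now 1.6 res 1.1
0.4 False now 2.3 res 1.47
0.48 False now 1.4 res 1.37
0.56 False now 1.7 res 1.49
None
31.825
[(0.056, 10), (0.057, 8), (0.058, 7), (0.059, 9), (0.06, 10), (0.061, 8), (0.062, 8), (0.063, 11), (0.064, 17), (0.065, 39), (0.066, 70), (0.067, 65), (0.068, 43), (0.069, 16), (0.07, 3), (0.071, 7), (0.072, 4), (0.073, 1), (0.074, 2), (0.075, 3), (0.076, 2), (0.077, 2), (0.078, 3)]
[(0.066, 3), (0.067, 10), (0.068, 9), (0.069, 11), (0.07, 11), (0.071, 9), (0.072, 10), (0.073, 6), (0.074, 23), (0.075, 37), (0.076, 63), (0.077, 45), (0.078, 13), (0.079, 7), (0.08, 4), (0.081, 4), (0.082, 1), (0.083, 3), (0.084, 1)]
```

Down 9 mm, gap now about 1–2.5 mm. Next stroke uses finer steps and tight limits.

```bash
python3 - <<'E'
from h import *
print(stroke(hend=.56,sf=6,thr=3.8,step=.06)); print(env.get_state()["time"])
rr=None
im,d=camera("scene"); cv2.imwrite("pics/s6.png",im)
P=cloud("scene",d); rr=np.hypot(P[...,0]-A[0],P[...,1]-A[1]); m=(rr<.03)&(P[...,2]>.056)&(P[...,2]<.08)
h,e=np.histogram(P[m][:,2],bins=np.arange(.058,.072,.001)); print([(round(float(b),3),int(x)) for b,x in zip(e,h)])
cv2.imwrite("pics/s6c.png",cv2.resize(im[170:340,215:345],None,fx=3.5,fy=3.5,interpolation=cv2.INTER_CUBIC))
E
```

```text
-0.4 False now 0.7 res -0.29
-0.34 False now 0.2 res -0.58
-0.28 False now 0.5 res -0.21
-0.22 False now -1.1 res -0.13
-0.16 False now 0.3 res 0.0
-0.1 False now 2.3 res 1.3
-0.04 False now 0.6 res 1.73
0.02 False now 1.7 res 1.36
0.08 False now 2.3 res 1.58
0.14 False now 1.5 res 1.82
0.2 False now 1.9 res 1.48
0.26 False now 1.7 res 1.57
0.32 False now 1.6 res 1.81
0.38 False now 1.4 res 1.27
0.44 False now 1.9 res 1.55
0.5 False now 1.7 res 1.54
0.56 False now 2.7 res 2.42
None
40.125
[(0.058, 4), (0.059, 13), (0.06, 10), (0.061, 18), (0.062, 47), (0.063, 64), (0.064, 63), (0.065, 42), (0.066, 9), (0.067, 8), (0.068, 2), (0.069, 2), (0.07, 5)]
```

View pics/s6c.png

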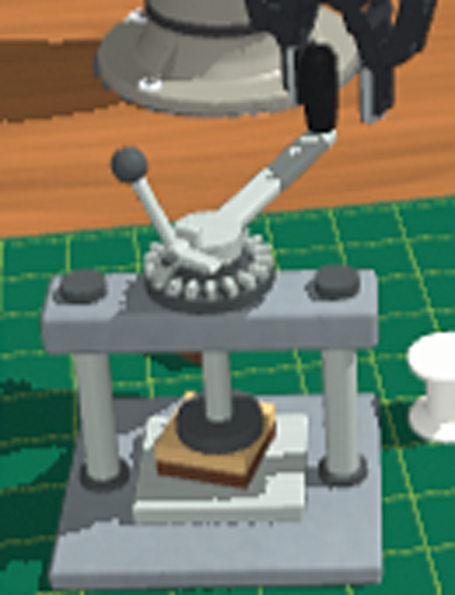

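The foot appears to have reached the blank: down about 12.5 mm, residual up to 2.4 N. A final partial stroke with at most about 0.3 rad of drive, stopping on stiffening.

```bash
python3 - <<'E'
from h import *
print(stroke(hend=.2,sf=6,thr=4.2,step=.05)); print(env.get_state()["time"])
E
```

```text
-0.4 False now 0.2 res -0.09
-0.35 False now -0.2 res -0.03
-0.3 False now -0.6 res 0.1
-0.25 False now 0.4 res -0.24
-0.2 False now -0.3 res 0.05
-0.15 False now 1.4 res 2.19
-0.1 False now 4.2 res 4.13
-0.05 False now 5.3 res 5.48
STOP
-0.0500000000000001
45.2917
```

Clear stiffening: 5.5 N against 1.6 N in air, so about 110 N at the foot. I'll centre the fingers, open and lift straight up.

```bash
python3 - <<'E'
from h import *
to(-.13); env.grip(.07); print(meas().round(2))
p,o=pose(-.13,.40); env.movel(p,velocity=.12)
env.dwell(.5)
im,d=camera("scene"); im2,_=camera("top"); P=cloud("scene",d)
print(env.get_state()["time"],env.get_state()["tcp_pos"])
a=cv2.resize(im[150:345,130:350],None,fx=2.2,fy=2.2); b=cv2.resize(im[268:318,240:320],(320,200),interpolation=cv2.INTER_CUBIC)
cv2.imwrite("pics/end.png",cv2.hconcat([a,cv2.copyMakeBorder(b,0,a.shape[0]-200,0,0,0)]))
E
```

```text
[-0.09 -0.16 -0.24]
47.8667 [ 0.48605221 -0.05880726  0.39998513]
```

View pics/end.png

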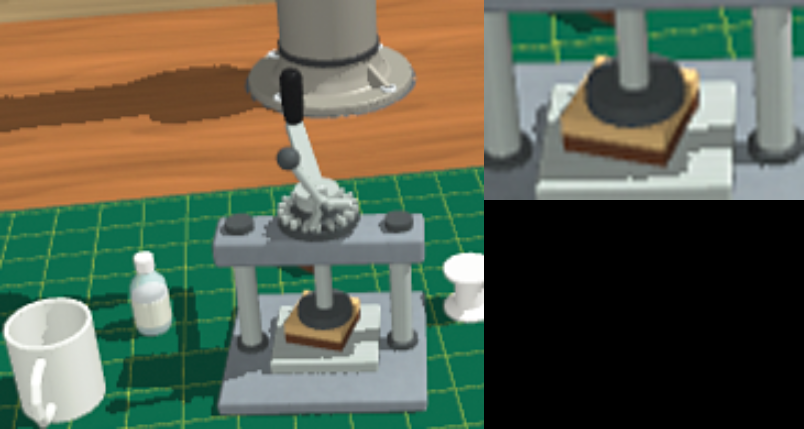

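The foot sits flat on the blank, the toggle leans to the tightening side (ball at (288,157), left of its pivot), the gripper is clear and the bystanders are in place.

```bash
python3 -c "
from h import *
job.job_done(); print(env.get_state()['time'])"
```

```text
the job is handed in; nothing more can be done
the job is handed in; nothing more can be done
```

The blank is clamped and I handed the job in at about 48 s of the 72 s allowed. The hand-in gave no verdict.

I flipped the toggle to the tightening side with closed fingers. Then I straddled the knob without gripping it and made four strokes plus a short fifth. I stopped when the handle stiffened, centred the fingers, opened them and lifted off.

**Last checks**
- **Foot force:** the handle resistance rose from about 1.6 N in the air to 5.5 N. That works out to about 110 N on the blank, inside the 20–400 N range. This is estimated from the wrist force; nothing measures the foot directly.
- **Foot position:** it came down about 12.5 mm by the depth picture after the fourth stroke. The final picture shows it flat on the blank and roughly centred.
- **Toggle and surroundings:** the toggle leans to the tightening side. The mug and glue bottle look unmoved; I did not check the tray or all of the spool at the end. The fingers read about 0 N before lifting.

**What disagreed**
- **Early stop:** the second stroke stopped at about 0.6 rad although the foot was still about 4 mm above the blank. It may have been the handle's end stop or a force spike; I kept later strokes to 0.56 rad.
- **Low force readings:** the readings taken between moves were only 1.5–2 N while driving in the air, against the 4–5 N stated. I judged stiffening by the rise rather than the absolute value.

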